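# Hold the filter basket ready above its base

## Robot

A 7-joint arm with a two-finger parallel gripper is mounted at the origin on the work surface. World frame = base frame: x ahead of the robot, y to its left, z up, the work surface at z = 0. Lengths are in m, angles in rad, forces in N, time in s.
With the tool pointing down it reaches from about 0.4 to 0.9 m from the base axis. Payload 5.5 kg.
Tool frame: the origin (TCP) lies on the front face of the gripper's body, between the roots of the fingers; the fingertips stand 73 mm ahead of it and the grasp point (between the pads) lies 54 mm ahead of it (env.pinch_z is the distance from the TCP to the grasp point, in m); x points along the fingers, y is the direction in which the jaws open and shut, and the axes are right-handed (so a half turn about x gives the same grasp; the last joint's range is limited). The gripper opens to 85 mm and grips with 20 to 120 N. Pads are 22 mm wide; open, the fingers measure 114 mm over their backs; the gripper's body (76 mm by 85 mm) begins 54 mm behind the grasp point. The pads swing forward as they close: fully open they stand 13 mm farther back than shut.
Start: joints at [-0.998, 0.501, -0.427, 1.55, 0.221, 1.138, -0.21], TCP at [0.198, 0.619, 0.304] pointing down, gripper open.
Joint ranges: [-2.88, 2.88], [-0.31, 2.03], [-1.54, 1.56], [0.2, 2.42], [-1.41, 4.55], [0.19, 2.02], [-2.57, 2.57]. Speed limits (rad/s): [2.57, 2.57, 3.14, 3.14, 3.14, 3.14, 3.14].

## Interface

Orientations are given as a unit quaternion [x, y, z, w].
In Python, from bench import env gives the robot as it stands. The module is installed in compiled form; this text tells all that it offers.
- The arm moves only by the tool play_rows, never from a script. Its argument "commands" is a list that holds one entry, the list of rows, each a list of 7 numbers: the shift along the tool's x, y, z in mm, then the turn, a rotation vector about the tool's x, y, z in rad, then the closure, from 0 (fully open) to 1 (shut). A call has 1 to 8 rows; each row is the pose to reach, as a shift and turn from the pose commanded when the call began, along the tool's axes at that moment; what a row does not reach only later rows make up. A row lasts 1/10 s, in which the tool goes at most 50 mm and 8.59 degrees, less where a joint would pass 70% of its speed; a pose out of reach is approached as far as the arm can. A call with a gripper value outside its range is refused whole. The fingers move at their own pace and stop on an object; "squeeze" is the grip in N (left out, the last holds). Time passes only in rows, so rows that repeat a pose let the fingers close. It gives the time, the measured TCP pose, the force and the opening at its end, in the units of the state.
- env.state(): the state, without advancing time (a new reading comes with each control period).
- env.capture(name): name is "side" or "top" or "wrist"; returns a dict with "color" (480x640x3 uint8, blue, green, red), "intrinsics" (3x3 intrinsics, pixels), "eye" and "attitude" of the camera in the world. Camera axes: x right, y down, z forward; pixel columns grow to the right and rows downward; lengths in m; the calibration is good to about 2 mm. A picture is of the moment at which its call begins. There is no depth.
- env.job_done(): hands the job in, once; it reports no verdict.
The state is a dict: "time": time; "joints": joint angles; "joint_velocities": joint speeds; "tau": joint torques, N m; "position": TCP position; "eef_rot": TCP orientation; "ft_force": force on the tool from outside, world axes, zero at the start; "wrist_torque": the same for the moment, N m; "opening": finger opening in m.
Only numpy, scipy, OpenCV 4.12 (cv2) and the standard library are available. Lean on these libraries where they do the work, as an engineer would, in place of code of your own. Each camera call takes 0.05 s, during which the arm holds its last target.

## Task

Lift the filter basket by its fin off the lazy Susan, carry it over the top of the plate rack and stop with it hovering about 1 cm above the rim of the filter base: level, still, centred over the mouth and with its two lugs in line with the base's two pockets, so that I can look over the seal before it goes in. Never let the basket touch the base; finish while still holding it there in the gripper. Do not touch the rack or shift or topple anything else; the lazy Susan may turn freely, with the spice jar left standing on it.

Things in the scene. Friction and masses are not known exactly. Their poses are not given: they have to be found in the camera images.
- basket: Filter basket, loose, upright on the lazy Susan off its centre, 0.13 kg: steel cup (72 mm diameter, 45 mm high) under a black plastic flange (94 mm diameter, 45 to 49 mm above the underside). Two flat lugs 16 mm wide stick out from the flange along its +x and -x, to 61 mm from the axis. Origin: centre of the underside; z up. A half turn about z gives the same shape.
- basket_fin (a point): Centre of the top edge of the upright flat black fin by which the basket is gripped, 89 mm above the basket's underside. The fin is 46 mm long along the basket's x (in line with the lugs), 12 mm thick along its y, and rises 40 mm from the flange. Axes as the basket's.
- filter_base: Filter base, loose on the counter: round white plastic cup, open at the top, 100 mm outer, 84 mm inner diameter, 60 mm high, 0.4 kg. Two open-topped pockets for the lugs, 22 mm wide inside, stick out at the rim along its +x and -x, to 66 mm from the axis, flush with the rim. Origin: centre of the underside; z up. A half turn about z gives the same shape.
- base_mouth (a point): Centre of the filter base's mouth, at the height of its rim (60 mm above the counter); axes as the filter base's.
- lazy_susan: Lazy Susan: a round wooden platter, 240 mm diameter, its top 26 mm above the counter, turning freely (nearly without friction) on a fixed grey foot. Origin: centre of the foot's underside. It stands on one side of the plate rack and the filter base on the other; which side varies.
- plate_rack: Plate rack, fixed, with four white plates standing on edge in it in two rows: 310 mm long along its x, 100 mm wide along its y, plate tops 152 mm above the counter. Origin: centre of its underside on the counter; z up. It stands between the lazy Susan and the filter base.
- spice_jar: Closed spice jar, 48 mm diameter, 85 mm high, standing on the lazy Susan across from the basket; origin at the centre of its underside.
- jam_jar: Closed glass jam jar, 64 mm diameter, 100 mm high, standing about 116 mm from the filter base's axis on its +x side; origin at the centre of its underside.
- bowl: Ceramic bowl, 110 mm diameter, 60 mm high, far from the robot; origin at the centre of its underside.
- dispenser: Brushed aluminium soap dispenser with a press head, 68 mm diameter, 174 mm high, beyond the rack; origin at the centre of its underside.
- scraper: Teal silicone scraper lying flat, 228 mm long along its x, blade 52 mm wide; origin on the counter near its middle.
- brush: Slim brush lying flat, about 200 mm long along its x; origin on the counter near its middle.
- mug: Mug, 80 mm diameter, 90 mm high, with a handle; origin at the centre of its underside.
Not all that is in view belongs to the job. Leave any turquoise look-alike of the filter_base alone.

How it is judged:
On the way, in this order (a step that is already met when the one before it is completed fails the run):
1. the basket is lifted clear of the lazy Susan in the gripper (height (world z) of basket above 0.06 m and contact force between basket and the fingers above 0.5 N and contact force between basket and lazy_susan below 0.05 N), for 0.1 s.
2. the basket passes over the plate rack, above the plates (y of basket in the frame of plate_rack between -0.04 and 0.04 m and x of basket in the frame of plate_rack between -0.2 and 0.2 m and height (world z) of basket above 0.152 m), for 0.02 s.
3. the basket hovers just above the filter base, centred, level and in line (z of basket in the frame of base_mouth between 0.003 and 0.02 m and horizontal distance between basket and base_mouth below 0.007 m and angle between the x axis of basket and the x axis of filter_base, either way round below 0.14 rad and angle between basket's own z axis and vertical below 0.1 rad and contact force between basket and the fingers above 1 N), for 0.2 s.
At the end, for the whole second after the job is handed in: Gripper holds the basket still (<20 mm/s, <0.15 rad/s), underside 3-20 mm above the rim, within 7 mm of the mouth's centre, lugs within 0.14 rad of the pockets' line, tilt <0.1 rad, not touching the base, which is upright and within 10 mm of its start (all of step 3 and contact force between basket and filter_base below 0.05 N and linear speed of basket below 0.02 m/s and angular speed of basket below 0.15 rad/s and angle between filter_base's own z axis and vertical below 0.05 rad and distance of filter_base from where it was at the start of the episode below 0.01 m); the arm keeps its last pose, push and grip.
It fails at once if the basket touches the filter base (contact force between basket and filter_base above 0.3 N).
It fails at once if the plate rack is touched (over 2 N) (contact force between plate_rack and anything else above 2 N).
It fails at once if the filter base is shifted by over 10 mm (distance of filter_base from where it was at the start of the episode above 0.01 m).
It fails at once if a bystander is shifted by over 20 mm or toppled (distance of any of jam_jar, bowl, dispenser, scraper, brush, mug from where it was at the start of the episode above 0.02 m).
It fails at once if the spice jar is tipped over or falls off the lazy Susan (angle between spice_jar's own z axis and vertical above 0.4 rad or height (world z) of spice_jar below 0.018 m or horizontal distance between spice_jar and lazy_susan above 0.12 m).
It also fails if it takes over 54 s, if anything falls off the work surface, if the arm or the gripper's body presses on something with over 40 N, if the wrist force passes 120 N, or if a joint passes its speed limit or range.

## Working session

There is one attempt and no reset: what is moved stays moved. The work goes in short steps, Python scripts to look and compute and a tool call to move; the robot and the scene stay as the last step left them, time stands still between calls to the robot, and variables do not carry over. Pictures are saved under pics/ and viewed, and the job is handed in when it is done.

Besides the shell and the picture viewer there is one more tool, called in YAML: its name, and indented under it one key for each argument. play_rows: Moves the arm, as the interface text tells. Its arguments: {"type":"object","properties":{"commands":{"type":"array"},"squeeze":{"type":"number"}},"required":["commands"]}

```bash
mkdir -p pics; cat > h.py <<'E'
import numpy as np, cv2, json
from bench import env
from scipy.spatial.transform import Rotation as R
def cap(n,f=None):
    c=env.capture(n)
    if f: cv2.imwrite(f'pics/{f}.png',c['color'])
    return c
def rot(c):
    a=np.array(c['attitude'],float)
    return a if a.shape==(3,3) else R.from_quat(a).as_matrix()
def ray(c,uv):
    K=np.array(c['intrinsics']);d=np.linalg.inv(K)@np.array([uv[0],uv[1],1.0])
    return np.array(c['eye']),rot(c)@d
def onz(c,uv,z):
    e,d=ray(c,uv);return e+d*(z-e[2])/d[2]
def proj(c,P):
    p=np.array(c['intrinsics'])@(rot(c).T@(np.array(P)-np.array(c['eye'])));return p[:2]/p[2]
E
python3 - <<'E'
from h import *
for n in ['side','top','wrist']:
    c=cap(n,n+'0');print(n,c['eye'],c['attitude'],c['intrinsics'])
print(env.state(),env.pinch_z)
E
```

```text
side [-0.13745805 -0.82164269  0.86694799] [ 0.83251101 -0.3157085   0.16467412 -0.4244243 ] [[499.4056096    0.         314.03602764]
 [  0.         499.4056096  234.94786521]
 [  0.           0.           1.        ]]
top [ 0.34107057 -0.03450474  1.42552311] [ 0.70748835 -0.70302923  0.04389927 -0.05729734] [[470.47425306   0.         314.72880434]
 [  0.         470.47425306 237.42191216]
 [  0.           0.           1.        ]]
wrist [0.12143577 0.64263287 0.37479361] [0.79760533 0.58195425 0.09263176 0.12874139] [[427.64540447   0.         316.18814982]
 [  0.         427.64540447 242.77213742]
 [  0.           0.           1.        ]]
{'time': 0.15, 'joints': array([-0.99780438,  0.50164158, -0.42684613,  1.55122161,  0.22079063,
        1.13830538, -0.21028557]), 'joint_velocities': array([-1.18508599e-06, -1.79888247e-03, -1.60414411e-03, -4.00175698e-03,
       -5.86394692e-04, -2.25013087e-04,  5.92856946e-04]), 'tau': array([-7.05439132e-03, -5.70033967e+01, -5.82545042e+00, -2.81285691e+01,
        1.06501684e-02,  7.91514642e-03,  3.14512226e-05]), 'position': array([0.1980489 , 0.61863698, 0.30308847]), 'eef_rot': array([ 0.1085376 ,  0.69875256, -0.10959587,  0.69853647]), 'ft_force': array([-1.42798587,  0.2430975 ,  0.52642258]), 'wrist_torque': array([ 0.04578271,  0.00411998, -0.01031485]), 'opening': 0.0853783824226067} 0.0539
```

View pics/top0.png

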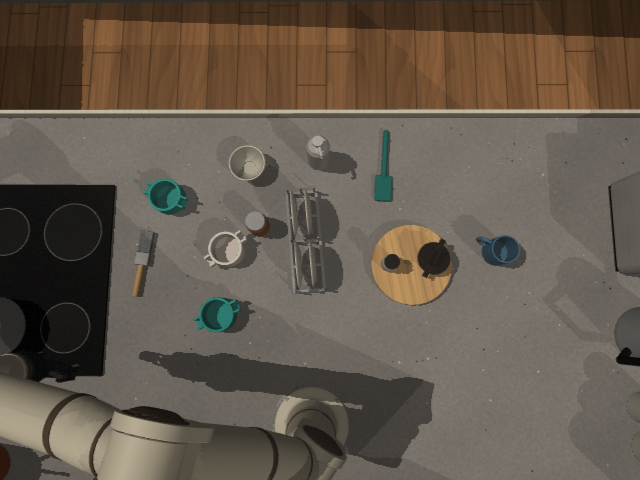

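View pics/side0.png

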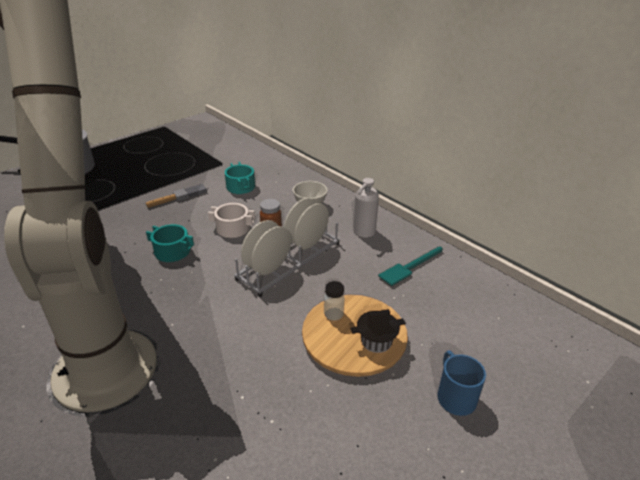

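View pics/wrist0.png

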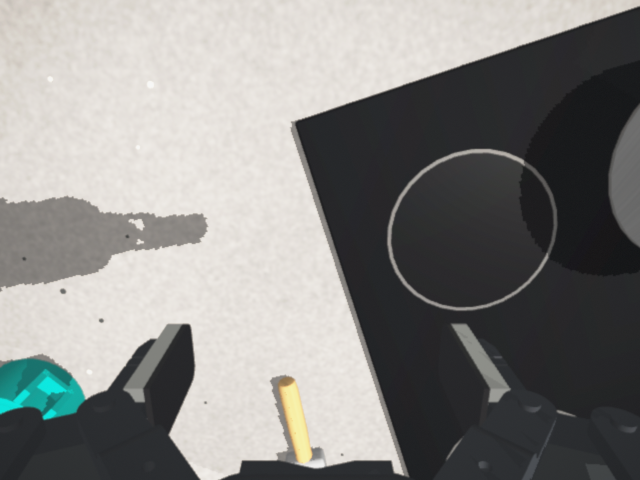

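The top view has +x up and +y left. The white base is at (227,249), the jam jar at (256,224), the rack at (307,240) and the basket at (434,259) on the platter, with the spice jar at (391,262). I'll enlarge the base and basket next.

```bash
python3 - <<'E'
from h import *
im=cv2.imread('pics/top0.png')
a=cv2.resize(im[220:280,190:270],None,fx=5,fy=5,interpolation=2)
b=cv2.resize(im[230:290,390:470],None,fx=5,fy=5,interpolation=2)
s=cv2.imread('pics/side0.png')
d=cv2.resize(s[190:250,200:280],None,fx=5,fy=5,interpolation=2)
e=cv2.resize(s[300:360,340:420],None,fx=5,fy=5,interpolation=2)
cv2.imwrite('pics/z0.png',np.vstack([np.hstack([a,b]),np.hstack([d,e])]))
E
```

```text
(no output)
```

View pics/z0.png

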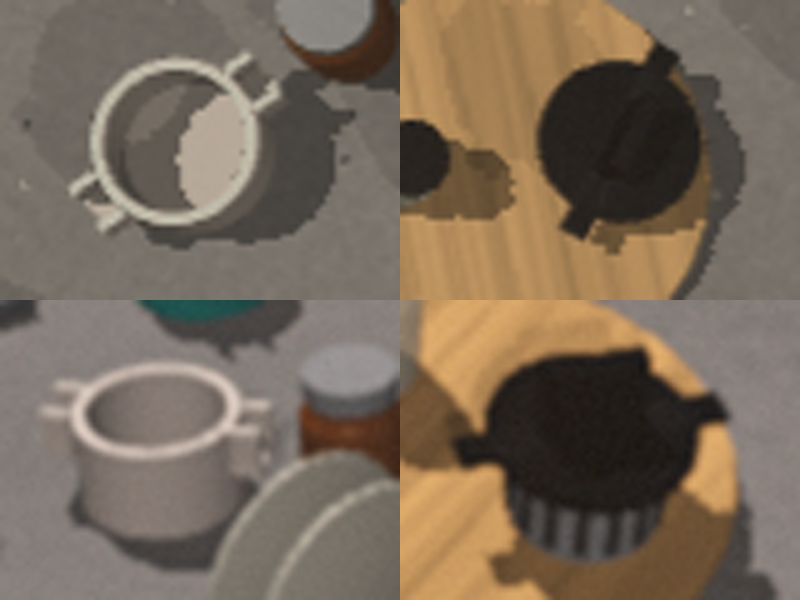

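```bash
python3 - <<'E'
from h import *
c=cap('top');im=c['color']
hsv=cv2.cvtColor(im,cv2.COLOR_BGR2HSV)
# platter
m=cv2.inRange(hsv,(10,80,60),(25,255,255));m[:,:340]=0;m[:220]=0;m[310:]=0
pts=cv2.findContours(m,0,1)[0];p=max(pts,key=cv2.contourArea);h=cv2.convexHull(p)
(cx,cy),r=cv2.minEnclosingCircle(h);print('platter',onz(c,(cx,cy),.026),r,r/470*1.4)
# basket dark
m=cv2.inRange(hsv,(0,0,0),(180,255,55));m[:,:412]=0;m[:,462:]=0;m[:235]=0;m[285:]=0
p=max(cv2.findContours(m,0,1)[0],key=cv2.contourArea)
o=cv2.morphologyEx(m,2,cv2.getStructuringElement(2,(19,19)))
po=max(cv2.findContours(o,0,1)[0],key=cv2.contourArea)
(u,v),r=cv2.minEnclosingCircle(po);print('flange',(u,v),r,onz(c,(u,v),.075))
def z2(x,y,ox,oy):return (x/5+ox-.4,y/5+oy-.4)
for n,a,b,ox,oy,z in [('basket',(263,55),(178,228),390,230,.075),('base',(262,78),(92,208),190,220,.06)]:
    A=onz(c,z2(*a,ox,oy),z);B=onz(c,z2(*b,ox,oy),z);print(n,A,B,(A+B)/2,np.linalg.norm(A-B),np.degrees(np.arctan2(*(A-B)[[1,0]])))
print('base rim',onz(c,z2(175,142,190,220),.06))
for n,uv,z in [('rackTL',(288,191),0.0),('rackTR',(320,188),.0),('rackBL',(294,293),.0),('rackBR',(325,292),0),('jam',(256,218),.1),('plate1',(307,190),.15),('plate1b',(311,290),.1),('spice',(391,261),.111),('disp',(318,142),.17)]: print(n,onz(c,uv,z))
E
```

```text
platter [ 0.4636812  -0.29458614  0.026     ] 41.00471878051758 0.12214171551643532
flange (433.78570556640625, 257.6714172363281) 16.010276794433594 [ 0.47879073 -0.35022671  0.075     ]
basket [ 0.52836621 -0.3757795   0.075     ] [ 0.4283865  -0.32439956  0.075     ] [ 0.47837636 -0.35008953  0.075     ] 0.11240925741721967 -27.198796766350544
base [0.54349518 0.2063572  0.06      ] [0.46615259 0.30378827 0.06      ] [0.50482388 0.25507274 0.06      ] 0.12439730943647642 -51.55679962061712
base rim [0.50528014 0.25643283 0.06      ]
rackTL [0.69202851 0.07760911 0.        ]
rackTR [ 0.70189444 -0.02183167  0.        ]
rackBL [0.37710861 0.05454075 0.        ]
rackBR [ 0.38076879 -0.03882449  0.        ]
jam [0.58768054 0.16047414 0.1       ]
plate1 [0.65811336 0.01295194 0.15      ]
plate1b [0.38327358 0.00072607 0.1       ]
spice [ 0.46508758 -0.22250801  0.111     ]
disp [ 0.78992815 -0.01699524  0.17      ]
```

```bash
cat >> h.py <<'E'
def down(yaw):  # tool x down, tool y at world angle yaw (deg)
    y=np.array([np.cos(np.radians(yaw)),np.sin(np.radians(yaw)),0]);x=np.array([0,0,-1.])
    return R.from_matrix(np.column_stack([x,y,np.cross(x,y)]))
def goto(pos,yaw,cur=None):
    s=env.state();p=np.array(s['position']);r=R.from_quat(s['eef_rot'])
    if cur is not None: p,r=np.array(cur[0]),down(cur[1])
    d=r.inv().apply(np.array(pos)-p)*1000;t=(r.inv()*down(yaw)).as_rotvec()
    print('shift mm',d.round(1),'turn',t.round(4),'deg',np.degrees(np.linalg.norm(t)).round(1))
def yawnow():
    m=R.from_quat(env.state()['eef_rot']).as_matrix();return np.degrees(np.arctan2(m[1,1],m[0,1])),m[:,0]
E
python3 - <<'E'
from h import *
print(yawnow())
c=cap('wrist');s=env.state();r=R.from_quat(s['eef_rot'])
e=np.array(c['eye'])-s['position'];print('cam in tool',r.inv().apply(e),'axis',r.inv().apply(rot(c)[:,2]))
P=np.array([.505,.256,.06])
for yaw in(38.5,-141.5,70,90,63,-117):
    print(yaw); goto([.45,.28,.33],yaw)
    rr=down(yaw); ax=rr.apply(r.inv().apply(rot(c)[:,2])); ee=rr.apply(r.inv().apply(e)); print('offset of view centre from tcp at z .06, tcp .33:',ee+ax*(-(.27+ee[2])/ax[2]))
E
```

```text
(np.float64(72.25162679265597), array([-4.04877444e-04, -1.13217547e-03, -9.99999277e-01]))
cam in tool [-0.07168425 -0.00063252 -0.08028765] axis [ 9.49659870e-01 -8.00031190e-04  3.13281809e-01]
38.5
shift mm [ -26.4 -245.9  343.2] turn [5.891e-01 2.000e-04 9.000e-04] deg 33.8
offset of view centre from tcp at z .06, tcp .33: [ 0.01946788 -0.02595295 -0.27      ]
-141.5
shift mm [ -26.4 -245.9  343.2] turn [-2.5525e+00 -1.2000e-03  2.0000e-04] deg 146.2
offset of view centre from tcp at z .06, tcp .33: [-0.01946788  0.02595295 -0.27      ]
70
shift mm [ -26.4 -245.9  343.2] turn [ 0.0393 -0.0001  0.0009] deg 2.3
offset of view centre from tcp at z .06, tcp .33: [ 0.03015948 -0.01195659 -0.27      ]
90
shift mm [ -26.4 -245.9  343.2] turn [-3.097e-01 -2.000e-04  9.000e-04] deg 17.7
offset of view centre from tcp at z .06, tcp .33: [ 0.03243003 -0.00092037 -0.27      ]
63
shift mm [ -26.4 -245.9  343.2] turn [ 0.1615 -0.      0.0009] deg 9.3
offset of view centre from tcp at z .06, tcp .33: [ 0.02847753 -0.01554298 -0.27      ]
-117
shift mm [ -26.4 -245.9  343.2] turn [-2.9801e+00 -1.4000e-03 -0.0000e+00] deg 170.7
offset of view centre from tcp at z .06, tcp .33: [-0.02847753  0.01554298 -0.27      ]
```

```bash
python3 - <<'E'
from h import *
goto([.475,.27,.345],38.5)
E
```

```text
shift mm [ -41.4 -247.9  370.1] turn [5.891e-01 2.000e-04 9.000e-04] deg 33.8
```

play_rows:
  commands:
    - [[-41, -31, 46, 0.08, 0, 0, 0], [-41, -62, 92, 0.16, 0, 0, 0], [-41, -93, 138, 0.24, 0, 0, 0], [-41, -124, 185, 0.32, 0, 0, 0], [-41, -155, 231, 0.39, 0, 0, 0], [-41, -186, 277, 0.46, 0, 0, 0], [-41, -217, 323, 0.53, 0, 0, 0], [-41, -248, 370, 0.589, 0, 0, 0]]

```text
time: 1.05
position: [0.441, 0.312, 0.3452]
eef_rot: [0.308, 0.636, -0.308, 0.637]
ft_force: [1.3, -0.2, 0.2]
opening: 0.0852
```

play_rows:
  commands:
    - [[0, 0, 0, 0, 0, 0, 0], [0, 0, 0, 0, 0, 0, 0], [0, 0, 0, 0, 0, 0, 0], [0, 0, 0, 0, 0, 0, 0]]

```text
time: 1.45
position: [0.4389, 0.3154, 0.3448]
eef_rot: [0.306, 0.638, -0.306, 0.637]
ft_force: [1.0, 0.4, -1.0]
opening: 0.0854
```

```bash
python3 - <<'E'
from h import *
c=cap('wrist','w1');s=env.state();print(s['time'],s['position'],yawnow(),s['joints'],abs(s['joint_velocities']).max())
E
```

```text
1.5 [0.43893455 0.31528382 0.34486657] (np.float64(38.6953477431254), array([-3.50565431e-04,  4.12940444e-04, -9.99999853e-01])) [-0.50459073  0.24098579 -0.19758855  1.78692878  0.05150365  1.11871809
 -0.04376463] 0.0060212967088323814
```

View pics/w1.png

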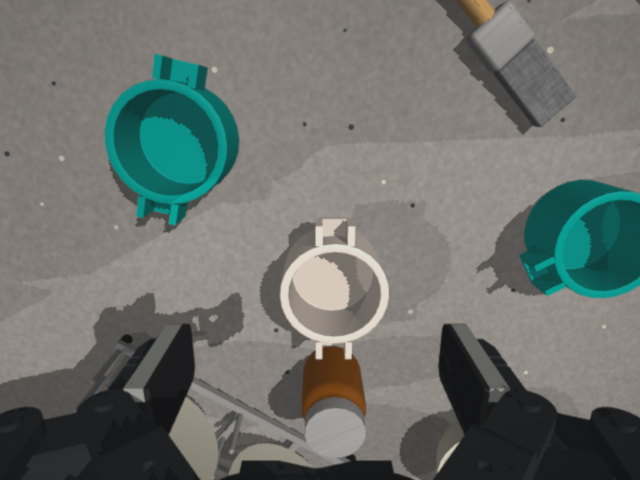

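The white base rim is centred near (334,293), with pockets at (335,225) and (334,352). The jam jar sits beyond the lower pocket at (334,420). I'll measure these accurately.

```bash
cat > base.py <<'E'
from h import *
def base(c,box,f=None):
    # rim: bright low-sat
    im=c['color'];x0,y0,x1,y1=box
    hsv=cv2.cvtColor(im,cv2.COLOR_BGR2HSV)
    m=cv2.inRange(hsv,(0,0,195),(180,50,255))
    k=np.zeros_like(m);k[y0:y1,x0:x1]=m[y0:y1,x0:x1]
    if f: cv2.imwrite(f'pics/{f}.png',cv2.resize(k[y0:y1,x0:x1],None,fx=3,fy=3,interpolation=0))
    return k
E
python3 - <<'E'
from base import *
c=cap('wrist')
k=base(c,(260,200,410,370),'m1')
im=c['color'][200:370,260:410]
a=cv2.imread('pics/m1.png');cv2.imwrite('pics/m1b.png',np.hstack([a[:,:390],cv2.resize(im,None,fx=3,fy=3)[:,:390]]))
E
```

```text
(no output)
```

View pics/m1b.png

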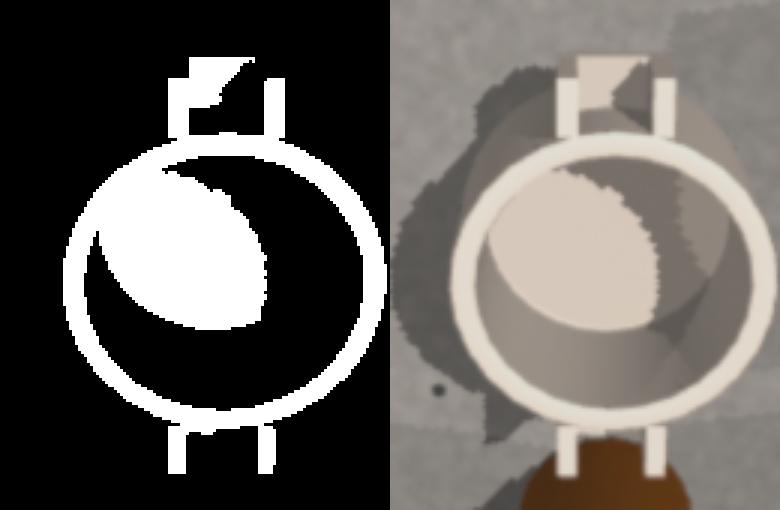

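```bash
python3 - <<'E'
from base import *
c=cap('wrist')
k=base(c,(260,200,410,370))
p=max(cv2.findContours(k,0,1)[0],key=cv2.contourArea)[:,0]
q=[i for i in p if not(310<i[0]<362)]
W=np.array([onz(c,i,.06)[:2] for i in q])
A=np.c_[2*W,np.ones(len(W))];s=np.linalg.lstsq(A,(W**2).sum(1),rcond=None)[0]
rr=np.sqrt(s[2]+s[0]**2+s[1]**2);print('circle',s[:2],rr,'resid',np.std(np.linalg.norm(W-s[:2],axis=1)))
z=lambda x,y:onz(c,(260+x/3-.33,200+y/3-.33),.06)
T=(z(178,79)+z(275,79))/2;B=(z(177,474)+z(267,474))/2
print(T,B,(T+B)/2,np.linalg.norm(T-B),np.degrees(np.arctan2(*(B-T)[[1,0]])))
print('jam',onz(c,(335,428),.1))
E
```

```text
circle [0.50627714 0.25665002] 0.04895914478138493 resid 0.0002661182795546049
[0.46540293 0.30764848 0.06      ] [0.54802768 0.20487779 0.06      ] [0.5067153  0.25626313 0.06      ] 0.13186608501172833 -51.2016972334242
jam [0.57797907 0.16782918 0.1       ]
```

Base: centre (0.5065, 0.2565), axis −51.2°. The pocket span of 132 mm and rim radius of about 49 mm fit the given sizes. Next I'll move over the rack to look at the basket.

```bash
python3 - <<'E'
from h import *
goto([.455,-.325,.345],63)
E
```

```text
shift mm [-3.000e-01 -3.873e+02  5.096e+02] turn [-4.251e-01 -3.000e-04  0.000e+00] deg 24.4
```

play_rows:
  commands:
    - [[0, -29, 38, -0.05, 0, 0, 0], [0, -58, 77, -0.1, 0, 0, 0], [0, -87, 115, -0.15, 0, 0, 0], [0, -116, 153, -0.2, 0, 0, 0], [0, -145, 191, -0.25, 0, 0, 0], [0, -174, 229, -0.3, 0, 0, 0], [0, -203, 267, -0.36, 0, 0, 0], [0, -232, 306, -0.42, 0, 0, 0]]

```text
time: 2.4
position: [0.4488, -0.0713, 0.3452]
eef_rot: [0.166, 0.687, -0.166, 0.688]
ft_force: [0.7, -0.1, 0.3]
opening: 0.0852
```

```bash
python3 - <<'E'
from h import *
goto([.455,-.325,.345],63)
E
```

```text
shift mm [ 2.000e-01 -2.228e+02  1.214e+02] turn [-0.0034  0.0009 -0.0006] deg 0.2
```

play_rows:
  commands:
    - [[0, -44, 24, 0, 0, 0, 0], [0, -88, 48, 0, 0, 0, 0], [0, -132, 72, 0, 0, 0, 0], [0, -176, 96, 0, 0, 0, 0], [0, -205, 112, 0, 0, 0, 0], [0, -205, 112, 0, 0, 0, 0], [0, -205, 112, 0, 0, 0, 0], [0, -205, 112, 0, 0, 0, 0]]

```text
time: 3.2
position: [0.4545, -0.3019, 0.3446]
eef_rot: [0.167, 0.687, -0.166, 0.687]
ft_force: [0.3, -0.0, 0.3]
opening: 0.0855
```

```bash
python3 - <<'E'
from h import *
c=cap('wrist','w2');s=env.state();print(s['time'],s['position'],yawnow(),s['joints'],abs(s['joint_velocities']).max())
E
```

```text
3.25 [ 0.45461036 -0.30167346  0.34472855] (np.float64(62.74314181284129), array([-8.57944343e-05,  1.08796909e-03, -9.99999404e-01])) [ 0.30113349  0.24674193  0.2803606   1.78834041 -0.07620852  1.11758831
  1.70196255] 0.005105959783141373
```

View pics/w2.png

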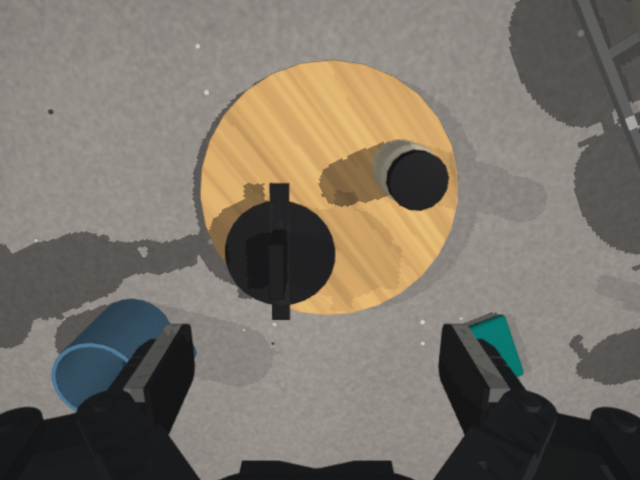

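The basket flange is centred near (280,253), with lug ends at (279,183) and (281,320). The spice jar is well away at (417,180), and the mug at (110,350).

```bash
python3 - <<'E'
from h import *
c=cap('wrist');im=c['color']
b=cv2.resize(im[170:330,210:350],None,fx=3,fy=3)
g=cv2.cvtColor(im,6)
b2=np.clip(b.astype(float)*3,0,255).astype(np.uint8)
m=(cv2.cvtColor(im,6)<55).astype(np.uint8)*255
k=np.zeros_like(m);k[170:330,210:350]=m[170:330,210:350]
lut=cv2.cvtColor(cv2.resize(k[170:330,210:350],None,fx=3,fy=3,interpolation=0),8)
cv2.imwrite('pics/m2.png',np.hstack([lut[:,:390],b2[:,:390]]))
p=max(cv2.findContours(k,0,1)[0],key=cv2.contourArea)[:,0]
q=[i for i in p if not(265<i[0]<296)]
W=np.array([onz(c,i,.075)[:2] for i in q])
A=np.c_[2*W,np.ones(len(W))];s=np.linalg.lstsq(A,(W**2).sum(1),rcond=None)[0]
rr=np.sqrt(s[2]+s[0]**2+s[1]**2);print('circle',s[:2],rr,'resid',np.std(np.linalg.norm(W-s[:2],axis=1)))
for y in (184,186,190,194,198,308,312,316,318,320,321):
    xs=np.where(k[y,240:325])[0]+240
    if len(xs):print(y,xs.min(),xs.max())
E
```

```text
circle [ 0.47788886 -0.34962607] 0.0459518230857611 resid 0.00026330056378789094
184 270 287
186 270 287
190 270 287
194 270 287
198 270 287
308 272 288
312 272 288
316 273 288
318 273 288
```

View pics/m2.png

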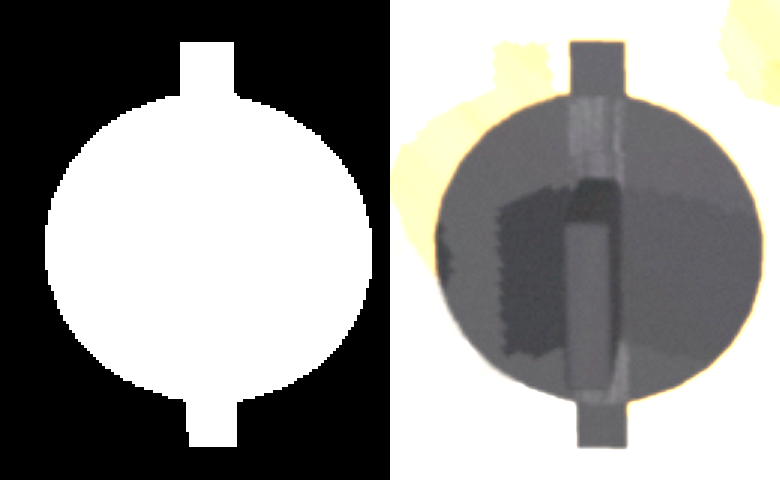

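```bash
python3 - <<'E'
from h import *
c=cap('wrist')
A=onz(c,(278.7,183.5),.075);B=onz(c,(280.6,319),.075);print(A,B,(A+B)/2,np.linalg.norm(A-B),np.degrees(np.arctan2(*(A-B)[[1,0]])))
z=lambda x,y:onz(c,(210+(x-390)/3-.33,170+y/3-.33),.115)
P=[z(566,223),z(609,223),z(566,390),z(609,390)];m=sum(P)/4;print('fin',m,np.linalg.norm(P[0]-P[2]),np.linalg.norm(P[0]-P[1]),np.degrees(np.arctan2(*(P[0]-P[2])[[1,0]])))
goto([.478,-.3495,.22],62.2)
E
```

```text
[ 0.424736   -0.32085148  0.075     ] [ 0.53234403 -0.37823866  0.075     ] [ 0.47854001 -0.34954507  0.075     ] 0.12195399317160509 151.92907350362174
fin [ 0.47838213 -0.34942523  0.115     ] 0.04560270266472807 0.010655968930832475 150.69741197647443
shift mm [124.9 -31.5  42.6] turn [ 0.0093 -0.0001 -0.0006] deg 0.5
```

Lug span 122 mm, fin 46×11 mm, and both centres agree: basket at (0.4783, −0.3495), axis −28.1°. Approaching.

play_rows:
  commands:
    - [[31, -8, 11, 0.005, 0, 0, 0], [62, -16, 22, 0.01, 0, 0, 0], [93, -24, 32, 0.014, 0, 0, 0], [125, -31.5, 42.5, 0.014, 0, 0, 0], [125, -31.5, 42.5, 0.014, 0, 0, 0], [125, -31.5, 42.5, 0.014, 0, 0, 0], [125, -31.5, 42.5, 0.014, 0, 0, 0]]

```text
time: 4.05
position: [0.4781, -0.3508, 0.2216]
eef_rot: [0.172, 0.685, -0.172, 0.687]
ft_force: [-0.8, 0.1, 0.1]
opening: 0.0853
```

```bash
python3 - <<'E'
from h import *
c=cap('wrist','w3');s=env.state();print(s['time'],s['position'],yawnow(),abs(s['joint_velocities']).max(),s['ft_force'])
goto([.4783,-.3495,.155],61.9)
E
```

```text
4.1 [ 0.47817888 -0.35098433  0.22190429] (np.float64(61.82360510974148), array([ 0.00279099, -0.00119222, -0.99999539])) 0.0052403322579053346 [ 0.25483291 -0.51490082 -0.13004562]
shift mm [66.9  1.3 -0.8] turn [-0.0013  0.003  -0.0003] deg 0.2
```

View pics/w3.png

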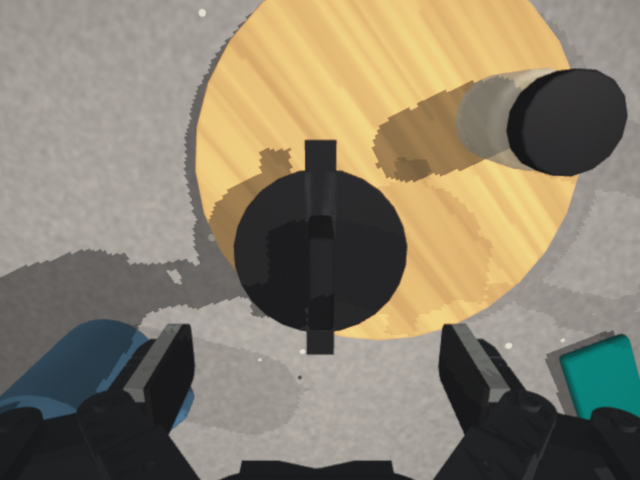

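The jaws straddle the fin (x≈321 against a jaw middle of about 317), and the mug is clear of the left finger. Descending.

play_rows:
  commands:
    - [[22, 0.5, -0.5, 0, 0, 0, 0], [44, 1, -1, 0, 0.003, 0, 0], [60, 1.3, -1, 0, 0.003, 0, 0], [67, 1.3, -1, 0, 0.003, 0, 0], [67, 1.3, -1, 0, 0.003, 0, 0], [67, 1.3, -1, 0, 0.003, 0, 0], [67, 1.3, -1, 0, 0.003, 0, 0]]

```text
time: 4.8
position: [0.4775, -0.3501, 0.1539]
eef_rot: [0.173, 0.686, -0.172, 0.685]
ft_force: [0.4, 0.7, 0.8]
opening: 0.0854
```

play_rows:
  commands:
    - [[0, 0, 0, 0, 0, 0, 0.5], [0, 0, 0, 0, 0, 0, 0.7], [0, 0, 0, 0, 0, 0, 0.8], [0, 0, 0, 0, 0, 0, 0.9], [0, 0, 0, 0, 0, 0, 1], [0, 0, 0, 0, 0, 0, 1], [0, 0, 0, 0, 0, 0, 1], [0, 0, 0, 0, 0, 0, 1]]
  squeeze: 40

```text
time: 5.6
position: [0.4767, -0.3495, 0.1526]
eef_rot: [0.173, 0.687, -0.172, 0.685]
ft_force: [-0.3, 0.6, -1.0]
opening: 0.0116
```

```bash
python3 - <<'E'
from h import *
c=cap('wrist','w4');cap('side','s4');s=env.state();print(s['time'],s['position'],yawnow(),abs(s['joint_velocities']).max(),s['ft_force'],s['opening'])
E
```

```text
5.7 [ 0.47681213 -0.34952537  0.15270227] (np.float64(61.76741116729316), array([-0.00293743,  0.00157479, -0.99999445])) 0.0023418058351987415 [-0.20319451  0.36475551 -1.87644112] 0.011463851496034282
```

View pics/w4.png

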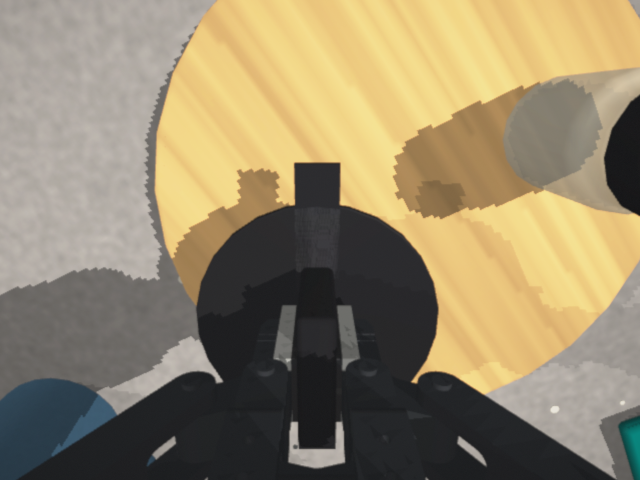

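View pics/s4.png

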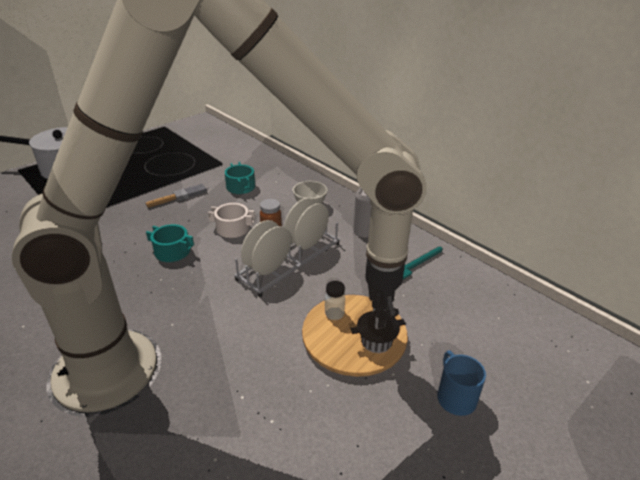

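Gripped, with an opening of 11.5 mm for the 12 mm fin. Lifting.

play_rows:
  commands:
    - [[0, 0, 0, 0, 0, 0, 1], [-10, 0, 0, 0, 0, 0, 1], [-35, 0, 0, 0, 0, 0, 1], [-70, 0, 0, 0, 0, 0, 1], [-110, 0, 0, 0, 0, 0, 1], [-150, 0, 0, 0, 0, 0, 1], [-180, 0, 0, 0, 0, 0, 1], [-200, 0, 0, 0, 0, 0, 1]]
  squeeze: 60

```text
time: 6.5
position: [0.4779, -0.3505, 0.3569]
eef_rot: [0.172, 0.685, -0.173, 0.686]
ft_force: [-1.0, 0.0, -1.8]
opening: 0.0112
```

play_rows:
  commands:
    - [[0, 0, 0, 0, 0, 0, 1], [0, 0, 0, 0, 0, 0, 1], [0, 0, 0, 0, 0, 0, 1]]

```text
time: 6.8
position: [0.4768, -0.3493, 0.3512]
eef_rot: [0.173, 0.688, -0.172, 0.684]
ft_force: [0.3, 0.4, -0.7]
opening: 0.0113
```

```bash
python3 - <<'E'
from h import *
c=cap('wrist','w5');cap('side','s5');s=env.state();print(s['time'],s['position'],yawnow(),s['ft_force'],s['opening'])
goto([.475,.235,.36],38.8)
E
```

```text
6.9 [ 0.47684521 -0.34937307  0.35109494] (np.float64(61.76748770467316), array([-0.00534182,  0.00301337, -0.99998119])) [-0.2914512   0.3742859  -2.27385735] 0.011308911028465103
shift mm [  -7.1  514.  -278.1] turn [ 0.4009 -0.0061  0.0011] deg 23.0
```

View pics/w5.png

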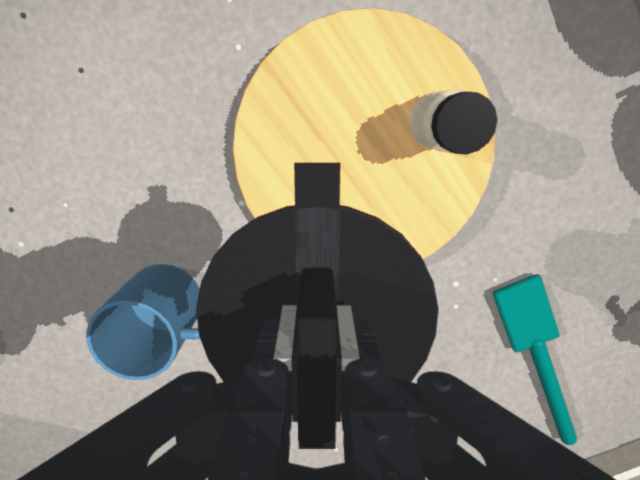

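View pics/s5.png

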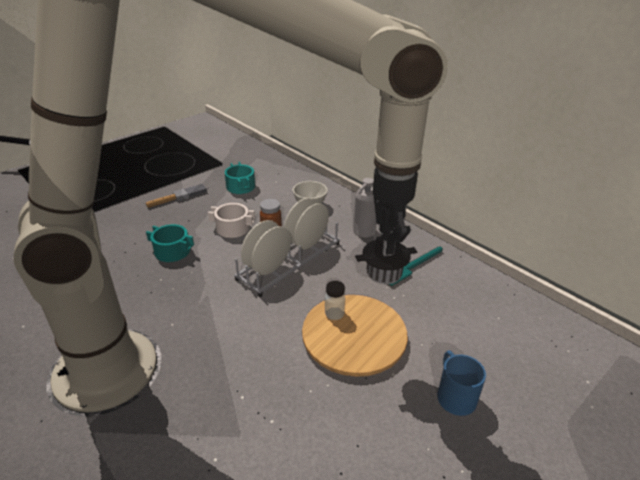

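The basket sits unchanged in the gripper (the lug is at the same pixels before and after the lift) and it's clear of the platter. The spice jar still stands. Next I'll measure the basket's offset in the tool frame.

```bash
cat > inhand.py <<'E'
from h import *
def inhand(c,s):
    im=c['color'];g=cv2.cvtColor(im,6);m=(g<75).astype(np.uint8)*255
    z=s['position'][2]-.0777
    T=lambda uv: R.from_quat(s['eef_rot']).inv().apply(onz(c,uv,z)-np.array(s['position']))*1000
    L=[];Q=[]
    def edge(row,lo,hi,first):
        d=np.diff(g[row,lo:hi].astype(int)); i=np.argmin(d) if first else np.argmax(d); return lo+i+.5
    for y in range(168,198,2):
        a=edge(y,275,310,True);b=edge(y,325,360,False);L.append(T(((a+b)/2,y)))
    for y in range(225,330,5):
        Q+= [T((edge(y,180,270,True),y)),T((edge(y,365,460,False),y))]
    L=np.array(L);Q=np.array(Q)[:,1:]
    return L,Q
E
python3 - <<'E'
from inhand import *
for n in('w4','w5'):
    c=cap('wrist') if n=='w5' else None
    if c is None: continue
    s=env.state();L,Q=inhand(c,s)
    f=np.polyfit(L[:,2],L[:,1],1);print('lug: y=',f,'ang deg',np.degrees(np.arctan(f[0])), L[:2],L[-1])
    from scipy.optimize import least_squares
    o=least_squares(lambda p:np.linalg.norm(Q-p[:2],axis=1)-p[2],[0,0,47],loss='soft_l1',f_scale=.5)
    print('centre tool y,z, r',o.x,np.abs(o.fun).max())
    o=least_squares(lambda p:np.linalg.norm(Q-p[:2],axis=1)-47,[0,0],loss='soft_l1',f_scale=.5);print(o.x)
E
```

```text
lug: y= [0.01406927 0.43800465] ang deg 0.8060564271617883 [[ 78.04003061  -0.43102385 -58.46820957]
 [ 78.03600787  -0.43129988 -57.77389251]] [ 77.9826538   -0.25714439 -48.5632586 ]
centre tool y,z, r [-0.31600978  0.99868561 46.92247436] 0.7977720367740986
[-0.31988056  1.13187086]
```

```bash
cat >> h.py <<'E'
def tcp_for(b,yaw,z):
    o=down(yaw).apply([0,-.0003,.0010]);return [b[0]-o[0],b[1]-o[1],z]
E
python3 - <<'E'
from h import *
t=tcp_for((.5065,.2565),38.8,.351);print(t);goto(t,38.8)
E
```

```text
[np.float64(0.506107197578115), np.float64(0.2574673191083408), 0.351]
shift mm [   1.8  548.5 -261.5] turn [ 0.4008 -0.0057  0.0011] deg 23.0
```

play_rows:
  commands:
    - [[0, 12, -6, 0.01, 0, 0, 1], [0, 36, -17, 0.03, 0, 0, 1], [0, 68, -32, 0.05, 0, 0, 1], [0, 102, -48, 0.075, 0, 0, 1], [0, 136, -65, 0.1, 0, 0, 1], [0, 170, -81, 0.125, 0, 0, 1], [0, 204, -97, 0.15, 0, 0, 1], [0, 238, -113, 0.175, 0, 0, 1]]

```text
time: 7.75
position: [0.4901, -0.0852, 0.3525]
eef_rot: [0.232, 0.669, -0.232, 0.667]
ft_force: [-0.1, 0.2, -1.4]
opening: 0.0111
```

```bash
python3 - <<'E'
from h import *
goto(tcp_for((.5065,.2565),38.8,.351),38.8);print(env.state()['position'],env.state()['opening'])
E
```

```text
shift mm [   2.   278.8 -200. ] turn [ 0.2247 -0.0037  0.0016] deg 12.9
[ 0.4900902  -0.08524479  0.35254999] 0.01105351178336132
```

play_rows:
  commands:
    - [[0, 30, -21, 0.025, 0, 0, 1], [0, 60, -42, 0.05, 0, 0, 1], [0, 90, -64, 0.075, 0, 0, 1], [0, 120, -86, 0.1, 0, 0, 1], [0, 150, -108, 0.125, 0, 0, 1], [0, 180, -129, 0.15, 0, 0, 1], [0, 206, -148, 0.175, 0, 0, 1], [0, 226, -162, 0.2, 0, 0, 1]]

```text
time: 8.55
position: [0.5026, 0.1935, 0.3527]
eef_rot: [0.297, 0.643, -0.297, 0.64]
ft_force: [-0.0, 0.7, -1.0]
opening: 0.0113
```

```bash
python3 - <<'E'
from h import *
goto(tcp_for((.5065,.2565),38.8,.351),38.8);print(env.state()['position'],env.state()['opening'])
E
```

```text
shift mm [  1.8  44.1 -46.4] turn [ 0.0269 -0.0039  0.0021] deg 1.6
[0.50258396 0.19353344 0.35268714] 0.01134463558972238
```

play_rows:
  commands:
    - [[0, 18, -19, 0.015, 0, 0, 1], [0, 34, -36, 0.027, -0.003, 0, 1], [0, 42, -44, 0.027, -0.003, 0, 1], [0, 42, -44, 0.027, -0.003, 0, 1], [0, 42, -44, 0.027, -0.003, 0, 1], [0, 42, -44, 0.027, -0.003, 0, 1], [0, 42, -44, 0.027, -0.003, 0, 1]]

```text
time: 9.25
position: [0.5071, 0.2502, 0.3537]
eef_rot: [0.306, 0.637, -0.307, 0.637]
ft_force: [-0.3, -0.2, -2.2]
opening: 0.0111
```

```bash
python3 - <<'E'
from h import *
c=cap('wrist','w6');cap('side','s6');s=env.state();print(s['time'],s['position'],yawnow(),s['opening'])
goto(tcp_for((.5065,.2565),38.8,.24),38.8)
from inhand import *
L,Q=inhand(c,s);print(np.polyfit(L[:,2],L[:,1],1))
E
```

```text
9.35 [0.50707063 0.25078179 0.35381909] (np.float64(38.65284016388271), array([-4.57136043e-04, -9.81097146e-04, -9.99999414e-01])) 0.011256635271342698
shift mm [113.8   3.5  -5.9] turn [-0.0026  0.0005  0.001 ] deg 0.2
[0.02384598 0.70263861]
```

View pics/w6.png

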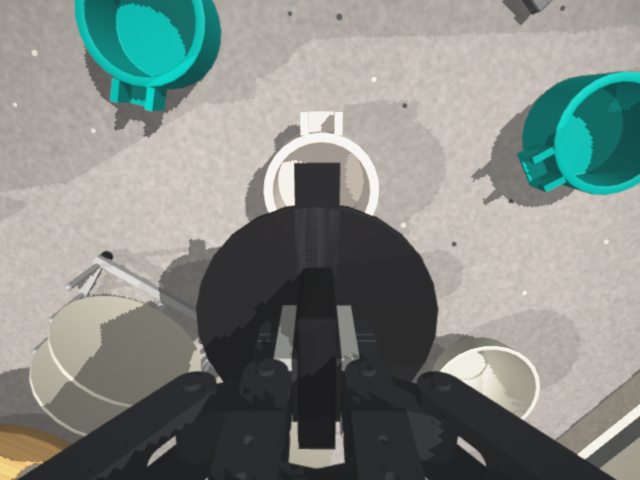

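View pics/s6.png

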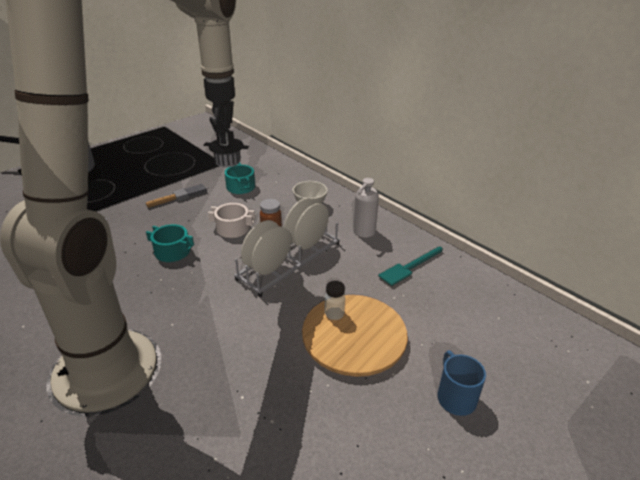

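Base, pockets and lug line up in the wrist view: the pocket's centred at (322,122) and the lug at (317,163). The rack hasn't been touched. Correcting sideways and descending partway.

play_rows:
  commands:
    - [[5, 3.5, -6, 0, 0, 0, 1], [25, 3.5, -6, 0, 0, 0, 1], [55, 3.5, -6, 0, 0, 0, 1], [85, 3.5, -6, 0, 0, 0, 1], [105, 3.5, -6, 0, 0, 0, 1], [113, 3.5, -6, 0, 0, 0, 1], [113, 3.5, -6, 0, 0, 0, 1], [113, 3.5, -6, 0, 0, 0, 1]]

```text
time: 10.15
position: [0.5062, 0.259, 0.2415]
eef_rot: [0.306, 0.637, -0.306, 0.638]
ft_force: [-0.6, 0.3, -1.3]
opening: 0.0111
```

play_rows:
  commands:
    - [[0, 0, 0, 0, 0, 0, 1], [0, 0, 0, 0, 0, 0, 1], [0, 0, 0, 0, 0, 0, 1]]

```text
time: 10.45
position: [0.506, 0.2587, 0.2415]
eef_rot: [0.306, 0.637, -0.306, 0.638]
ft_force: [0.5, -0.2, -1.5]
opening: 0.0112
```

```bash
python3 - <<'E'
from h import *
c=cap('wrist','w7');t=cap('top','t7');d=cap('side','s7');s=env.state();print(s['time'],s['position'],yawnow(),s['opening'],abs(s['joint_velocities']).max())
goto(tcp_for((.5065,.2565),38.8,.198),38.8)
a=cv2.resize(d['color'][130:260,180:310],None,fx=4,fy=4,interpolation=2);b=cv2.resize(t['color'][190:290,180:245],None,fx=4,fy=5.2,interpolation=2)
cv2.imwrite('pics/z7.png',np.hstack([a,b]))
E
```

```text
10.6 [0.50582997 0.25855008 0.24100235] (np.float64(38.73115793853702), array([-2.09489703e-04, -6.30395067e-04, -9.99999779e-01])) 0.011118612029295316 0.0026060874443391354
shift mm [43.  -0.4  1. ] turn [-0.0012  0.0004  0.0006] deg 0.1
```

View pics/z7.png

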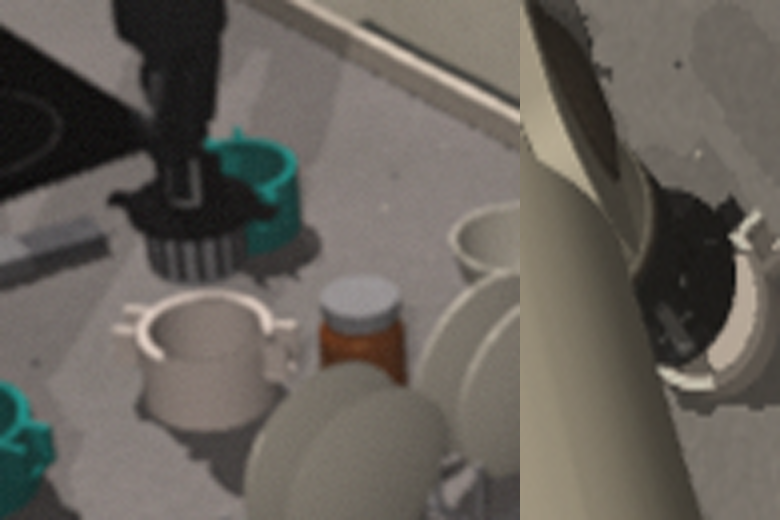

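View pics/w7.png

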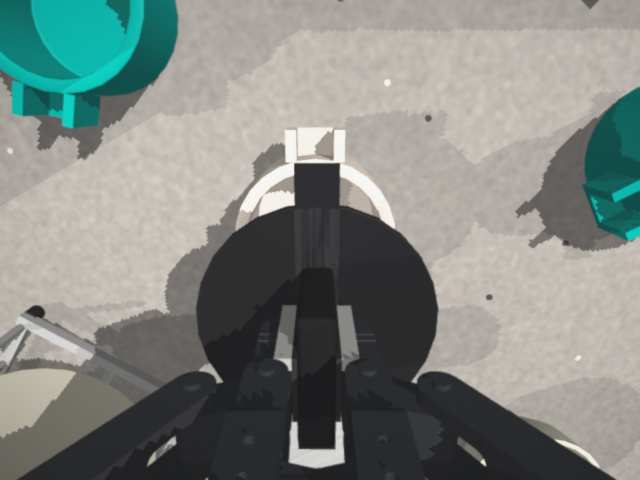

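The lug (317) sits in the middle of the pocket walls (285–346), and the side view shows the basket level above the base with clear space under it. Final slow descent.

play_rows:
  commands:
    - [[5, 0, 1, 0, 0, 0, 1], [12, 0, 1, 0, 0, 0, 1], [20, 0, 1, 0, 0, 0, 1], [28, 0, 1, 0, 0, 0, 1], [34, 0, 1, 0, 0, 0, 1], [38, 0, 1, 0, 0, 0, 1], [38, 0, 1, 0, 0, 0, 1], [38, 0, 1, 0, 0, 0, 1]]

```text
time: 11.4
position: [0.5064, 0.2578, 0.2027]
eef_rot: [0.306, 0.638, -0.306, 0.637]
ft_force: [-0.1, 1.5, -1.0]
opening: 0.0112
```

```bash
python3 - <<'E'
from inhand import *
c=cap('wrist','w8');d=cap('side','s8');s=env.state();print(s['time'],s['position'],yawnow(),s['opening'],abs(s['joint_velocities']).max())
goto(tcp_for((.5065,.2565),38.8,.1975),38.8)
a=cv2.resize(d['color'][170:260,190:320],None,fx=6,fy=6,interpolation=2)
cv2.imwrite('pics/z8.png',a)
b=[.506,.256]
for P in ([.5065,.2565,.06],):
    print('base rim centre px',proj(d,P))
    print('basket underside px',proj(d,[.5065,.2565,s['position'][2]-.1267]))
e=np.array([np.cos(np.radians(-51.2)),np.sin(np.radians(-51.2)),0])
print('pocket tip px wrist',proj(c,np.array([.5065,.2565,.06])-.066*e))
E
```

```text
11.5 [0.50658869 0.25784911 0.20301632] (np.float64(38.73434651865597), array([-6.14699034e-05, -5.09163076e-04, -9.99999868e-01])) 0.011374058030876722 0.0030917382796940875
shift mm [ 5.5 -0.6 -0. ] turn [-0.0011  0.0004  0.0004] deg 0.1
base rim centre px [231.97296959 211.48412594]
basket underside px [231.47123426 206.81211721]
pocket tip px wrist [315.86615588 134.17747918]
```

View pics/z8.png

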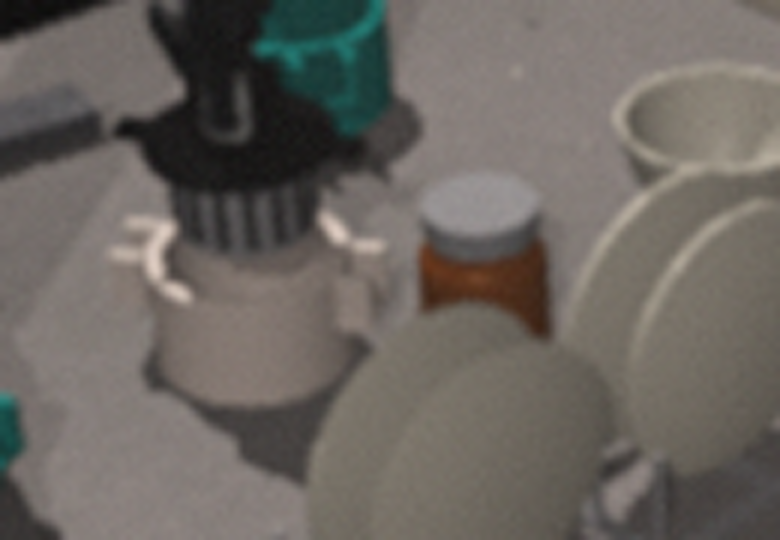

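View pics/w8.png

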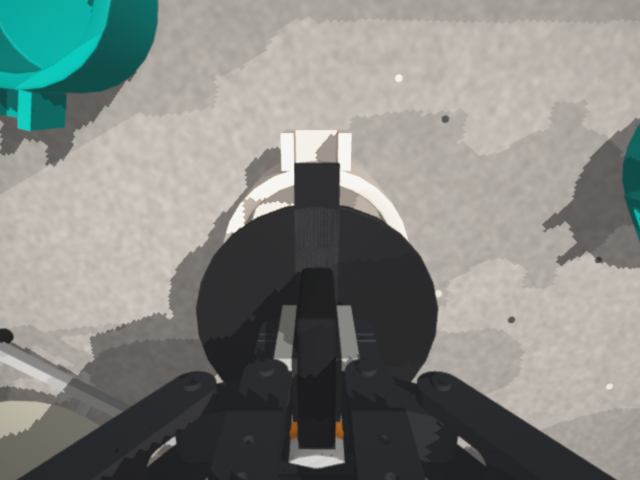

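```bash
cat > rel.py <<'E'
from inhand import *
from scipy.optimize import least_squares
def rel():
    c=cap('wrist');s=env.state();g=cv2.cvtColor(c['color'],6).astype(int);hsv=cv2.cvtColor(c['color'],40)
    rt=R.from_quat(s['eef_rot']);T=lambda uv,z: rt.inv().apply(onz(c,uv,z)-np.array(s['position']))*1000
    m=cv2.inRange(hsv,(0,0,232),(180,60,255))
    Q=[]
    for y in range(182,232,3):
        xs=np.where(m[y,215:294])[0]; 
        if len(xs):Q.append(T((215+xs.min()-.5,y),.06)[1:])
        xs=np.where(m[y,341:425])[0]
        if len(xs):Q.append(T((341+xs.max()+.5,y),.06)[1:])
    Q=np.array(Q)
    o=least_squares(lambda p:np.linalg.norm(Q-p[:2],axis=1)-50,[0,0],loss='soft_l1',f_scale=.3)
    print('base centre in tool y,z',o.x.round(2),'resid',np.abs(o.fun).max().round(2),len(Q))
    col=np.where(m[110:160,288])[0];print('wall end row',110+col.min(),'->z',T((315,110+col.min()-.5),.06)[2]+66)
    r=m[145];a=np.where(r[270:360])[0]+270;print('walls',a.min(),a.max(),T(((a.min()+a.max())/2,145),.06))
    L,F=inhand(c,s)
    o=least_squares(lambda p:np.linalg.norm(F-p[:2],axis=1)-47,[0,0],loss='soft_l1',f_scale=.5);print('basket centre',o.x.round(2))
    print(s['time'],s['position'],yawnow()[0])
E
python3 -c "
from rel import *
rel()"
```

```text
base centre in tool y,z [-0.97  1.18] resid 0.42 34
wall end row 133 ->z 0.25713986571108194
walls 280 350 [143.03846549  -1.08051115 -59.77604415]
basket centre [-0.44  1.41]
11.55 [0.50657336 0.25786039 0.20305853] 38.7322472598804
```

The base sits within about 1 mm of the basket's axis in the same view. The last 5 mm down.

play_rows:
  commands:
    - [[2, -0.5, -0.3, 0, 0, 0, 1], [4, -0.5, -0.3, 0, 0, 0, 1], [5, -0.5, -0.3, 0, 0, 0, 1], [5, -0.5, -0.3, 0, 0, 0, 1], [5, -0.5, -0.3, 0, 0, 0, 1], [5, -0.5, -0.3, 0, 0, 0, 1], [5, -0.5, -0.3, 0, 0, 0, 1]]

```text
time: 12.25
position: [0.5058, 0.2577, 0.1977]
eef_rot: [0.306, 0.638, -0.306, 0.637]
ft_force: [0.3, -0.3, -1.5]
opening: 0.0113
```

play_rows:
  commands:
    - [[0, 0, 0, 0, 0, 0, 1], [0, 0, 0, 0, 0, 0, 1], [0, 0, 0, 0, 0, 0, 1], [0, 0, 0, 0, 0, 0, 1]]

```text
time: 12.65
position: [0.5057, 0.2576, 0.1976]
eef_rot: [0.305, 0.638, -0.306, 0.637]
ft_force: [-0.5, -0.2, -1.0]
opening: 0.0114
```

```bash
python3 - <<'E'
from rel import *
rel();s=env.state();print('underside',s['position'][2]-.1267,abs(s['joint_velocities']).max(),yawnow(),s['ft_force'])
d=cap('side','s9')
cv2.imwrite('pics/z9.png',cv2.resize(d['color'][170:260,190:320],None,fx=6,fy=6,interpolation=2))
print(proj(d,[.5065,.2565,.06]),proj(d,[.5065,.2565,.07]))
E
```

```text
base centre in tool y,z [-0.11  1.54] resid 0.38 33
wall end row 135 ->z 0.8275745273070925
walls 281 352 [137.61281608  -0.32650142 -60.27784914]
basket centre [-0.46  1.38]
12.7 [0.50573074 0.25762548 0.19762504] 38.73217973478355
underside 0.07092504167295388 0.001844093365754886 (np.float64(38.73217973478355), array([-7.67699748e-04, -8.85769038e-04, -9.99999313e-01])) [-0.72766958 -0.44248384 -1.64787094]
[231.97296959 211.48412594] [231.66624043 208.62795615]
```

View pics/z9.png

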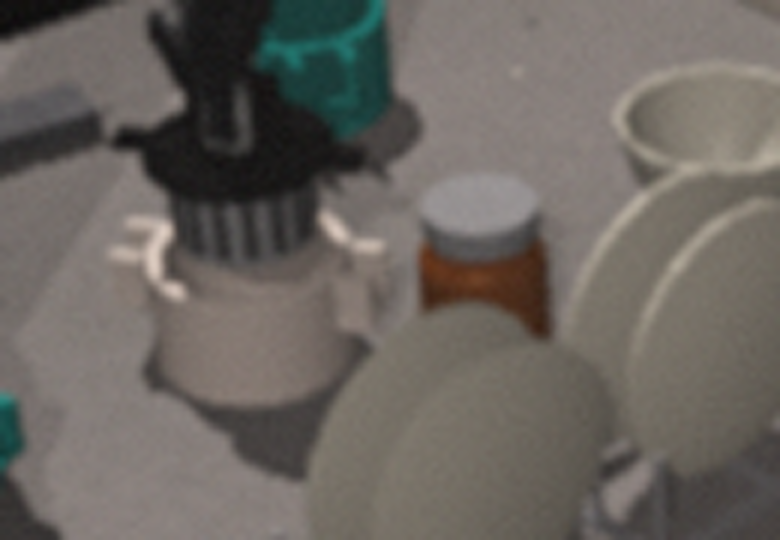

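```bash
python3 - <<'E'
from rel import *
d=cap('side');u=np.array(d['eye'])[:2]-[.5065,.2565];u/=np.linalg.norm(u)
for h in(.063,.067,.071,.075,.08): print(h,proj(d,[.5065+.036*u[0],.2565+.036*u[1],h]))
g=cv2.cvtColor(d['color'],6);print(g[205:222,229:234].mean(1).round())
env.job_done()
s=env.state();print(s['time'],s['position'],s['opening'])
E
```

```text
0.063 [232.60100647 217.33221673]
0.067 [232.47704484 216.17792327]
0.071 [232.35267897 215.01986557]
0.075 [232.22790686 213.85802518]
0.08 [232.07136743 212.40037701]
[ 65.  67.  68.  67.  65.  65.  65.  67.  76.  87.  92. 103. 116. 123.
 118. 118. 124.]
the job is handed in; nothing more can be done
the job is handed in; nothing more can be done
```

The basket is hovering about 1 cm above the filter base, still held by its fin, and I've handed the job in. I lifted it off the lazy Susan, carried it over the rack with its underside at about 22 cm, and lowered it over the base. No verdict is reported.

Last checks before handing in:

| Check | Result |
|---|---|
| Height of underside above rim | about 11 mm from the arm reading; the side camera gives about the same (edge at row 215, where 11 mm is predicted) |
| Centring over the mouth | within about 0.5 mm from the wrist-view circles; the pocket wall ends differ by about 0.6 mm |
| Lugs to pockets | arm yaw under 0.2° off the pocket line; the lug measured 0.8–1.4° off the tool axis in the wrist view, which I did not correct |
| Tilt | gripper about 0.001 rad from vertical |
| Motion | joints moving at most 0.002 rad/s |
| Grip | 60 N, 11.4 mm opening on the 12 mm fin, no slip seen |

- **Base and rack:** the last pictures show no contact with the base, and the wrist force reading stayed at a few newtons, with no sign of a bump. The jam jar stood clear in the last side view.
- **Lazy Susan:** I last saw the spice jar standing after the carry over the rack, and did not look at it again after that.
- **After hand-in:** I read nothing new, because the interface no longer answers.

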